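# Click the sample shuttle into its measuring stop

## Task

With the closed fingertips, push the dark grey two-vial sample shuttle from behind along its aluminium track until it clicks in between the stop's two sprung rollers, and do not push it on past the stop. Once it sits there, press the round button on the control box fully down to start the measurement, then let go and move clear. Do not lift the shuttle or the vials, and leave everything else where it stands.

Things in the scene. Friction and masses are not known exactly. Their poses are not given: they have to be found in the camera images.
- track: Fixed aluminium channel, 57 mm wide, 370 mm long, open at the top and the rear (-y) end, a 30 mm high black block at the +y end. Origin: on the bench, on the centre line (ends at y = -190 and +180 mm); its y axis runs along the track the way of the push, z up. Inner floor 6 mm above the bench, side walls' tops 18 mm, 49 mm between the walls
- stop: Fixed measuring stop; its place along the track differs. Two white posts 20 x 30 mm and 44 mm high, one either side of the track, each with a grey roller (12 mm diameter, upright, centre 30 mm above the bench) that springs toward the track. Origin: on the bench on the track's centre line, midway between the rollers; axes parallel to the track's
- stop_centre (a point): Point midway between the two rollers, 30 mm above the bench; the shuttle is home when shuttle_notch is here
- shuttle: Loose dark grey plastic shuttle, about 0.3 kg, lying in the track: 110 mm long (y), 46 mm wide at the base (10 mm high), 34 mm wide above, 36 mm high. Origin: middle of its underside, 6 mm above the bench; its y axis points the way it is to be pushed. On each side, near the middle, two upright round ridges (6 mm proud ahead, 7.5 mm behind); the rollers drop into the valley between.
- shuttle_notch (a point): Middle of the shuttle's length (the valley between its ridges), 24 mm above its underside. The shuttle slides with 1 to 4 N; the rollers touch its ridges about 17 mm before home, the push rises to roughly 8 to 14 N, then falls off from 9 mm; 5 to 6 mm before home the shuttle jumps ahead of the finger and centres itself. Pushing on past home takes roughly 10 to 18 N
- shuttle_rear (a point): Middle of the shuttle's flat rear face, where it is pushed: 55 mm behind shuttle_notch along the shuttle's y, 30 mm above the bench. The face reaches from 7 mm to 42 mm above the bench
- vial_front: Loose capped glass vial, 20 mm diameter, 48 mm high, standing in the shuttle's front pocket (30 mm ahead of its middle); its top is 64 mm above the bench. Origin: centre of its underside
- vial_rear: The same kind of vial in the rear pocket (30 mm behind the middle, 25 mm ahead of the rear face). Origin: centre of its underside
- control_box: Fixed white box 85 x 105 mm, 40 mm high, with one round button on top; it stands on the robot's side of the track, left or right (the place opposite has the tip box). Origin: centre of its underside
- button (a joint): Travel of the grey button, 30 mm diameter: 0 up, 0.006 m fully down (about 5 N); it springs back
- button_top (a point): Centre of the button's top face, 62 mm above the bench (10 mm above its black collar); it is pressed straight down
- tip_box: Pale plastic pipette-tip box, 85 x 120 x 50 mm high. Leave it alone. Origin: centre of the underside
- spare_vial: A vial like the others (20 mm diameter, 48 mm high) standing on the bench near the track. Leave it alone. Origin: centre of the underside
- beaker: Glass beaker, 64 mm diameter, 75 mm high, on the robot's side of the track. Leave it alone. Origin: centre of the underside
- reagent: Amber glass bottle, 60 mm diameter, 110 mm high, beyond the track. Leave it alone. Origin: centre of the underside
- white_jar: White plastic jar with a lid, 64 mm diameter, 75 mm high, beyond the track. Leave it alone. Origin: centre of the underside
- vial_rack: Grey rack 60 x 150 mm with ten vials, 58 mm high, beyond the track. Leave it alone. Origin: centre of the underside
- screwdriver: Screwdriver lying beyond the track. Leave it alone. Origin: centre of the underside
Mind the look-alikes: they are no part of the job. Leave any turquoise look-alike of the control_box alone. What is shaped like the vial_rear but yellow is not meant.

How it is judged (in metres and radians):
On the way, in this order (a step that is already met when the one before it is completed fails the run):
1. the shuttle has clicked in between the rollers (y of shuttle_notch in the frame of stop between -0.0035 and 0.0035 m and x of shuttle_notch in the frame of stop between -0.004 and 0.004 m and height (world z) of shuttle below 0.009 m and angle between the y axis of shuttle and the y axis of stop, either way round below 0.06 rad), for 0.3 s.
2. the button is pressed fully down (value of joint button above 0.0045 m), for 0.05 s.
At the end, for the whole second after the job is handed in: The shuttle rests in the track with its middle within 3.5 mm (along the track) of the point midway between the rollers, flat on the track's floor; both vials still stand in their pockets; the button has been pressed (at least 4.5 mm of its 6 mm) after that and is up again (all of step 1 and linear speed of shuttle below 0.01 m/s and value of joint button below 0.0015 m and z of each of vial_front, vial_rear in the frame of shuttle below 0.014 m and angle between each of vial_front, vial_rear's own z axis and vertical below 0.2 rad); the robot touches nothing.
It fails at once if the shuttle is pushed more than 10 mm past the stop (y of shuttle_notch in the frame of stop above 0.01 m).
It fails at once if the button is pressed before the shuttle is home (value of joint button above 0.003 m and not (y of shuttle_notch in the frame of stop between -0.0035 and 0.0035 m and x of shuttle_notch in the frame of stop between -0.004 and 0.004 m and height (world z) of shuttle below 0.009 m and angle between the y axis of shuttle and the y axis of stop, either way round below 0.06 rad)).
It fails at once if the shuttle is lifted or tipped (height (world z) of shuttle above 0.016 m or angle between shuttle's own z axis and vertical above 0.2 rad).
It fails at once if a vial is lifted out of the shuttle (not (z of vial_front in the frame of shuttle below 0.022 m) or not (z of vial_rear in the frame of shuttle below 0.022 m)).
It fails at once if a bystander (tip box, spare vial, beaker, bottle, jar, rack, screwdriver) is moved more than 15 mm (distance of any of tip_box, spare_vial, beaker, reagent, white_jar, vial_rack, screwdriver from where it was at the start of the episode above 0.015 m).
It also fails if it takes over 58 s, if anything falls off the work surface, if the arm or the gripper's body presses on something with over 40 N, if the wrist force passes 120 N, or if a joint passes its speed limit or range.

## Robot

A 6-joint arm with a two-finger parallel gripper is mounted at the origin on the work surface. World frame = base frame: x ahead of the robot, y to its left, z up, the work surface at z = 0. Lengths are in mm, angles in rad, forces in N, time in s.
With the tool pointing down it reaches from about 400 to 925 mm from the base axis. Payload 12.5 kg.
Tool frame: the origin (TCP) lies between the finger pads; the fingertips stand 14 mm ahead of it and the grasp point (between the pads) lies 5 mm behind it; x points along the fingers, y is the direction in which the jaws open and shut, and the axes are right-handed (so a half turn about x gives the same grasp; the last joint's range is limited). The gripper opens to 95 mm and grips with 3 to 60 N. Pads are 20 mm wide; open, the fingers measure 119 mm over their backs; the gripper's body (75 mm by 180 mm) begins 59 mm behind the grasp point.
Start: joints at [1.114, 0.491, 1.559, -0, 1.092, -0.106], TCP at [214.764, 586.959, 228.661] pointing down, gripper open.
Joint ranges: [-3.1, 3.1], [-0.84, 2.19], [0.05, 2.79], [-1.13, 4.28], [0.06, 2.93], [-2.69, 2.69]. Speed limits (rad/s): [2.22, 2.22, 2.79, 3.14, 3.14, 3.14].

## Interface

Orientations are given as [roll, pitch, yaw] about the fixed x, y, z axes, in that order (R = Rz(yaw) Ry(pitch) Rx(roll)).
In Python, from cell import env, cams gives the robot as it stands.
- The arm moves only by the tool carry_out, never from a script. Its arguments are lists of equal length, an entry for each row: "grip": the closure, from -1 (fully open) to 1 (shut); "linear": the shift along the tool's x, y, z scaled (see below), a list of three; "turn": the turn about the tool's x scaled (see below). In form: {"grip": [grip, ...], "linear": [[tx, ty, tz], ...], "turn": [turn, ...]}. A call has 1 to 5 rows; each row shifts and turns the commanded pose from where the row before left it, along the tool's axes as they then stand; what a row does not reach is not made up. The controller multiplies each number of a shift by 0.5 m and each number of a turn by 180 degrees. A row lasts 1/10 s, in which the tool goes at most 50 mm and 8.59 degrees, less where a joint would pass 70% of its speed; a pose out of reach is approached as far as the arm can. A call with a number of a shift or a turn outside -1 to 1 is refused whole. A call with a gripper value outside its range is refused whole. The fingers move at their own pace and stop on an object; the grip force is fixed at half the most. Time passes only in rows, so rows that do not move let the fingers close. It gives the time, the measured TCP pose, the force and the opening at its end, in the units of the state.
- env.state(): the state, without advancing time (a new reading comes with each control period).
- cams.read_camera(name): name is "scene" or "top"; returns the picture (384x512x3 uint8, blue, green, red); there is no depth.
- cams.camera_info(name): a dict with "fx", "fy", "cx", "cy" (pixels), "view" (4x4, takes a point from world to camera coordinates). Camera axes: x right, y down, z forward; pixel columns grow to the right and rows downward; lengths in mm; the calibration is good to about 2 mm. A picture is of the moment at which its call begins. camera_info takes no time and is no camera call.
- env.job_done(): hands the job in, once; it reports no verdict.
The state is a dict: "t": time; "joints": joint angles; "qvel": joint speeds; "tau": joint torques, N m; "eef_pos": TCP position; "tcp_rot": TCP orientation; "ft_force": force on the tool from outside, world axes, zero at the start; "moment": the same for the moment, N m; "opening": opening from 0.0 (shut) to 1.0 (fully open).
Only numpy, scipy, OpenCV 4.12 (cv2) and the standard library are available. Lean on these libraries where they do the work, as an engineer would, in place of code of your own. Each camera call takes 0.05 s, during which the arm holds its last target. There are 200 camera calls.

## Working session

There is one attempt and no reset: what is moved stays moved. The work goes in short steps, Python scripts to look and compute and a tool call to move; the robot and the scene stay as the last step left them, time stands still between calls to the robot, and variables do not carry over. Pictures are saved under pics/ and viewed, about 8 in all and at most 12, crops included, and the job is handed in when it is done.

Besides the shell and the picture viewer there is one more tool, called after "Request:" by a JSON object that holds its "method" and its "body". carry_out: Moves the arm, as the interface text tells. Shifts and turns lie within -1 to 1; 1 stands for 0.5 m of shift or 180 degrees of turn. Its arguments: {"type":"object","properties":{"grip":{"type":"array"},"linear":{"type":"array"},"turn":{"type":"array"}},"required":["grip","linear","turn"]}

```bash
mkdir -p pics; ls; python3 - <<'E'
from cell import env,cams
import cv2,numpy as np
for n in("scene","top"):
    cv2.imwrite(f"pics/{n}0.png",cams.read_camera(n)); i=cams.camera_info(n)
    print(n,i["fx"],i["fy"],i["cx"],i["cy"]); print(np.round(i["view"],4).tolist())
s=env.state(); print({k:np.round(v,3).tolist() for k,v in s.items()})
E
```

```text
pics
scene 371.9086849540008 371.9086849540008 256.2048061912237 189.34497572223336
[[0.7656, 0.6433, 0.0007, -481.2797], [0.4594, -0.546, -0.7006, -152.4252], [-0.4503, 0.5367, -0.7136, 1200.9352], [0.0, 0.0, 0.0, 1.0]]
top 369.72953081994143 369.72953081994143 254.60475792151897 181.7719556329714
[[0.0177, -0.9998, 0.0076, 65.972], [-0.9883, -0.0186, -0.1516, 574.7313], [0.1517, -0.0049, -0.9884, 1064.6103], [0.0, 0.0, 0.0, 1.0]]
{'t': 0.1, 'joints': [1.114, 0.491, 1.559, -0.0, 1.092, -0.106], 'qvel': [0.001, -0.001, -0.001, -0.0, 0.0, -0.001], 'tau': [0.003, -61.363, -25.861, 0.069, 0.047, -0.0], 'eef_pos': [214.641, 586.774, 228.132], 'tcp_rot': [-1.675, 1.57, -2.026], 'ft_force': [-0.24, 1.084, 0.042], 'moment': [-0.036, 0.003, 0.006], 'opening': 1.0}
```

View pics/scene0.png

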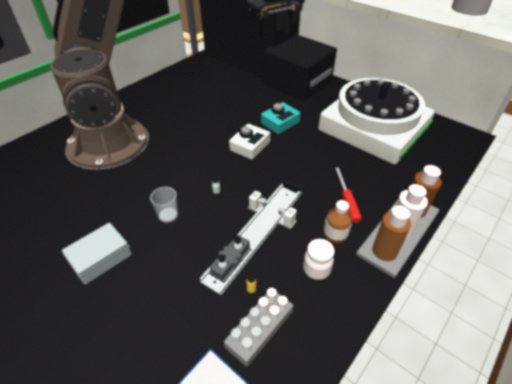

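View pics/top0.png

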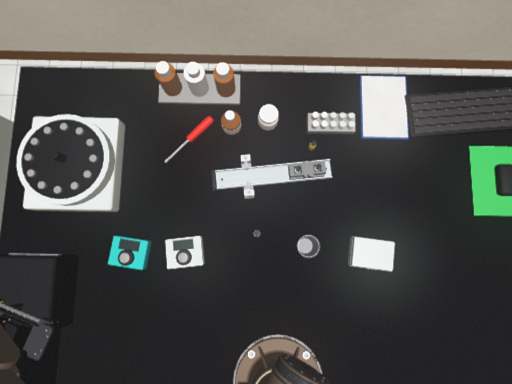

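Scene: track from (214,180) to (331,168) in the top view. The shuttle is at its right end with vials at about (297,171) and (319,168), and the stop posts are at (246,160) and (249,191). The white control box is at (184,253). Look-alikes are the turquoise box (129,252), the yellow vial (312,146) and the spare vial (257,233). I choose the white box and the dark grey shuttle, and will check both in a close crop.

```bash
python3 - <<'E'
import cv2,numpy as np
a=cv2.imread("pics/top0.png")
c1=cv2.resize(a[150:204,208:340],None,fx=6,fy=6,interpolation=cv2.INTER_CUBIC)
c2=cv2.resize(a[230:272,160:292],None,fx=6,fy=6,interpolation=cv2.INTER_CUBIC)
cv2.imwrite("pics/crop1.png",np.vstack([c1,c2]))
E
```

```text
(no output)
```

View pics/crop1.png

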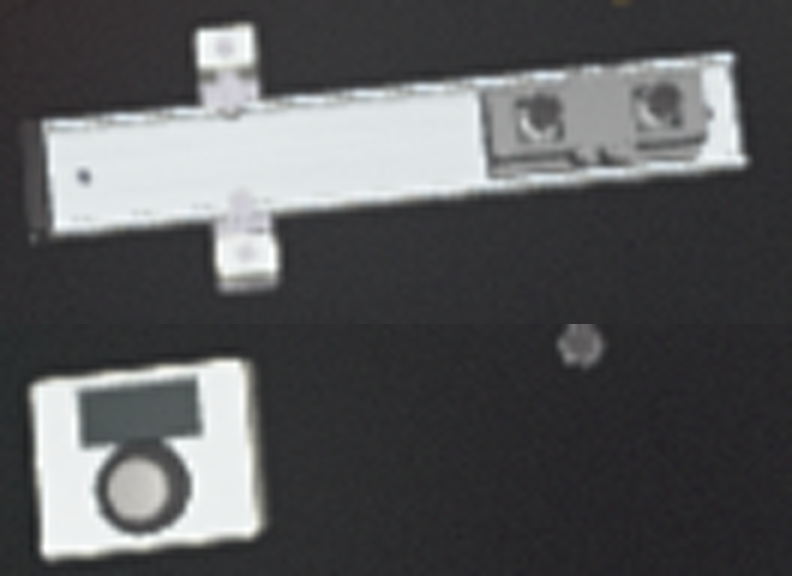

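The crop shows the grey button on the white box at crop (138,489). Post tops are at (225,47) and (247,255), vial caps at (540,112) and (658,102), the shuttle's rear edge at x≈703, and the rear corners of the track at (734,56) and (744,163).

```bash
cat > h.py <<'E'
from cell import env,cams
import numpy as np
def ray(cam,u,v,z):
    i=cams.camera_info(cam); V=np.array(i["view"]); R,t=V[:3,:3],V[:3,3]
    d=R.T@np.array([(u-i["cx"])/i["fx"],(v-i["cy"])/i["fy"],1]); c=-R.T@t
    return c+d*(z-c[2])/d[2]
def pix(cam,p):
    i=cams.camera_info(cam); q=np.array(i["view"])@np.append(p,1)
    return np.round([i["fx"]*q[0]/q[2]+i["cx"],i["fy"]*q[1]/q[2]+i["cy"]],1)
E
python3 - <<'E'
from h import *
def c(cu,cv,z,o=(208,150)): return ray("top",(cu+.5)/6-.5+o[0],(cv+.5)/6-.5+o[1],z)
P={k:c(*v) for k,v in dict(rr1=(734,56,18),rr2=(744,163,18),fl1=(44,122,18),fl2=(50,236,18),bl1=(24,120,30),bl2=(34,238,30),p1=(225,47,44),p2=(247,255,44),vf=(540,112,64),vr=(658,102,64),sr=(703,105,42),sf=(489,122,42),ro1=(230,100,30),ro2=(241,200,30)).items()}
P["btn"]=c(138,489-324,62,(160,230))
for k,v in P.items(): print(k,v.round(1))
rear=(P["rr1"]+P["rr2"])/2; front=(P["fl1"]+P["fl2"])/2
d=front-rear; print("len",np.linalg.norm(d)); d/=np.linalg.norm(d); print("dir",d, "yaw",np.arctan2(d[1],d[0]))
n=np.array([d[1],-d[0],0])
print("width",np.linalg.norm(P["rr1"]-P["rr2"]),"postdist",np.linalg.norm(P["p1"]-P["p2"]))
for k,v in P.items(): print(k,"along",round((v-rear)@d,1),"lat",round((v-rear)@n,1))
s=env.state()
from scipy.spatial.transform import Rotation as Ro
print(Ro.from_euler("xyz",s["tcp_rot"]).as_matrix().round(3), pix("top",s["eef_pos"]))
E
```

```text
rr1 [ 653.5 -156.    18. ]
rr2 [ 597.5 -160.3   18. ]
fl1 [612.  199.2  18. ]
fl2 [553.  194.1  18. ]
bl1 [610.6 208.1  30. ]
bl2 [550.3 200.9  30. ]
p1 [647.4 106.6  44. ]
p2 [541.9  93.4  44. ]
vf [613.2 -50.   64. ]
vr [ 619.3 -108.3   64. ]
sr [ 622.6 -134.9   42. ]
sf [611.8 -27.   42. ]
ro1 [623.  103.8  30. ]
ro2 [571.6  97.1  30. ]
btn [349.4 278.2  62. ]
len 357.3946170924853
dir [-0.12014869  0.99275591  0.        ] yaw 1.6912359862802038
width 56.17064559652747 postdist 106.2708235223792
rr1 along -1.2 lat 28.1
rr2 along 1.2 lat -28.1
fl1 along 356.4 lat 29.6
fl2 along 358.4 lat -29.6
bl1 along 365.4 lat 29.3
bl2 along 365.5 lat -31.5
p1 along 260.2 lat 53.6
p2 along 259.7 lat -52.7
vf along 108.9 lat 0.8
vr along 50.2 lat -0.1
sr along 23.4 lat -0.0
sf along 131.9 lat 2.2
ro1 along 260.3 lat 29.0
ro2 along 259.9 lat -22.8
btn along 466.3 lat -221.7
[[-0.     0.344  0.939]
 [-0.001  0.939 -0.344]
 [-1.    -0.001 -0.   ]] [ 35.4 316.7]
```

Checks agree: wall width 56, post spacing symmetric, shuttle length 108, vial spacing 59. The stop sits about 181 mm ahead of the notch and the push direction has yaw 96.9°. Next I shut the gripper and turn the jaw axis along the track.

Request:
{"method": "carry_out", "body": {"grip": [1, 1, 1, 1, 1], "linear": [[0, 0, 0], [0, 0, 0], [0, 0, 0], [0, 0, 0], [0, 0, 0]], "turn": [-0.0375, -0.0375, -0.0375, -0.0375, 0]}}

```text
t: 0.6
eef_pos: [214.7, 586.9, 228.3]
tcp_rot: [-2.163, 1.57, -2.041]
ft_force: [-0.3, -0.1, -0.6]
opening: 0.637
```

Request:
{"method": "carry_out", "body": {"grip": [1, 1, 1, 1, 1], "linear": [[0, -0.08, 0.032], [0, -0.08, 0.032], [0, -0.08, 0.032], [0, -0.08, 0.032], [0, -0.08, 0.032]], "turn": [0, 0, 0, 0, 0]}}

```text
t: 1.1
eef_pos: [318.7, 396.5, 228.6]
tcp_rot: [1.117, 1.571, 1.234]
ft_force: [1.4, 0.0, -0.8]
opening: 0.212
```

Request:
{"method": "carry_out", "body": {"grip": [1, 1, 1, 1, 1], "linear": [[0, -0.08, 0.032], [0, -0.08, 0.032], [0, -0.08, 0.032], [0, -0.08, 0.032], [0, -0.08, 0.032]], "turn": [0, 0, 0, 0, 0]}}

```text
t: 1.6
eef_pos: [422.2, 207.5, 228.7]
tcp_rot: [0.7, 1.571, 0.817]
ft_force: [1.2, 0.9, -0.2]
opening: 0.003
```

Request:
{"method": "carry_out", "body": {"grip": [1, 1, 1, 1, 1], "linear": [[0, -0.08, 0.032], [0, -0.08, 0.032], [0, -0.08, 0.032], [0, -0.08, 0.032], [0, -0.08, 0.032]], "turn": [0, 0, 0, 0, 0]}}

```text
t: 2.1
eef_pos: [525.7, 18.4, 228.6]
tcp_rot: [1.272, 1.571, 1.389]
ft_force: [-0.4, -0.7, 0.3]
opening: 0.003
```

Request:
{"method": "carry_out", "body": {"grip": [1, 1, 1, 1], "linear": [[0, -0.08, 0.032], [0, -0.08, 0.032], [0, -0.08, 0.032], [0, 0, 0]], "turn": [0, 0, 0, 0]}}

```text
t: 2.5
eef_pos: [588.8, -97.3, 227.9]
tcp_rot: [-0.998, 1.57, -0.884]
ft_force: [-0.8, 0.8, -0.5]
opening: 0.006
```

```bash
cat >> h.py <<'E'
from scipy.spatial.transform import Rotation as Ro
rear=np.array([625.5,-158.15,0]); d=np.array([-.12015,.99276,0]); n=np.array([d[1],-d[0],0])
def st():
    s=env.state(); p=np.array(s["eef_pos"]); M=Ro.from_euler("xyz",s["tcp_rot"]).as_matrix()
    print("t",s["t"],"pos",p.round(1),"along",round((p-rear)@d,1),"lat",round((p-rear)@n,1),"yaw_y",np.degrees(np.arctan2(M[1,1],M[0,1])).round(2),"tilt",M[2].round(4),"F along/lat/z",round(np.array(s["ft_force"])@d,2),round(np.array(s["ft_force"])@n,2),s["ft_force"][2],"joints",np.round(s["joints"],2))
    return p,M
E
python3 -c "
from h import *
p,M=st()
print(M.T@(rear-20*d+[0,0,p[2]]-p)/500)"
```

```text
t 2.5 pos [588.8 -97.3 227.9] along 64.8 lat -29.1 yaw_y 96.48 tilt [-1.e+00 -7.e-04  4.e-04] F along/lat/z 0.92 -0.67 -0.4548171781541443 joints [-0.27  0.45  1.63 -0.    1.06 -1.96]
[ 1.35292178e-04 -1.69250107e-01  5.93901790e-02]
```

Request:
{"method": "carry_out", "body": {"grip": [1, 1, 1, 1, 1], "linear": [[0, -0.085, 0.03], [0, -0.085, 0.03], [0.08, 0, 0], [0.08, 0, 0], [0.08, 0, 0]], "turn": [-0.002, 0, 0, 0, 0]}}

```text
t: 3.0
eef_pos: [627.1, -173.6, 107.2]
tcp_rot: [0.856, 1.571, 0.978]
ft_force: [0.6, 0.0, -0.0]
opening: 0.006
```

Request:
{"method": "carry_out", "body": {"grip": [1, 1, 1], "linear": [[0.08, 0, 0], [0.02, 0, 0], [0, 0, 0]], "turn": [0, 0, 0]}}

```text
t: 3.3
eef_pos: [626.9, -173.3, 57.7]
tcp_rot: [2.596, 1.568, 2.722]
ft_force: [0.6, -0.5, 0.7]
opening: 0.005
```

```bash
python3 -c "
from h import *
import cv2
p,M=st()
a=cams.read_camera('scene'); print(pix('scene',p+[0,0,-14]))
cv2.imwrite('pics/s1.png',cv2.resize(a[170:310,170:320],None,fx=4,fy=4,interpolation=cv2.INTER_CUBIC))"
```

```text
t 3.3 pos [ 626.9 -173.3   57.7] along -15.2 lat -0.4 yaw_y 97.18 tilt [-1.      0.0014 -0.0023] F along/lat/z -0.61 0.49 0.6881240498948218 joints [-0.37  0.72  1.63  0.    0.79 -2.07]
[203.4 282.8]
```

View pics/s1.png

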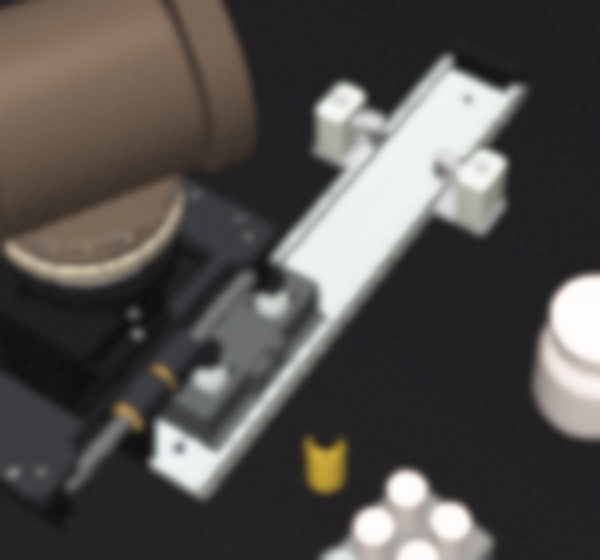

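The crop shows the shut fingers behind the shuttle at the track's open end (about crop (135,430)), in line with it and clear of the vials. Next I lower to z≈32 and creep forward to contact.

Request:
{"method": "carry_out", "body": {"grip": [1, 1, 1, 1], "linear": [[0.026, 0, 0], [0.026, 0, 0], [0, 0, 0], [0, 0, 0]], "turn": [0, 0, 0, 0]}}

```text
t: 3.75
eef_pos: [627.5, -173.9, 32.6]
tcp_rot: [2.276, 1.571, 2.403]
ft_force: [0.5, 0.5, 0.4]
opening: 0.004
```

Request:
{"method": "carry_out", "body": {"grip": [1, 1, 1, 1, 1], "linear": [[0, 0.008, 0], [0, 0.008, 0], [0, 0.008, 0], [0, 0.008, 0], [0, 0.008, 0]], "turn": [0, 0, 0, 0, 0]}}

```text
t: 4.25
eef_pos: [624.9, -153.5, 32.8]
tcp_rot: [0.101, 1.571, 0.228]
ft_force: [0.1, -0.1, -0.2]
opening: 0.006
```

```bash
python3 -c "
from h import *
st()"
```

```text
t 4.25 pos [ 624.9 -153.5   32.8] along 4.6 lat -0.0 yaw_y 97.27 tilt [-1.e+00  0.e+00  2.e-04] F along/lat/z -0.07 0.14 -0.223888030474204 joints [-0.34  0.75  1.67  0.    0.73 -2.04]
```

Now 2 mm rows to find contact, expected near along ≈ 12.

Request:
{"method": "carry_out", "body": {"grip": [1, 1, 1], "linear": [[0, 0.004, 0], [0, 0.004, 0], [0, 0.004, 0]], "turn": [0, 0, 0]}}

```text
t: 4.55
eef_pos: [624.2, -148.0, 32.6]
tcp_rot: [-0.005, 1.571, 0.122]
ft_force: [-0.8, -0.8, -0.5]
opening: 0.01
```

Request:
{"method": "carry_out", "body": {"grip": [1, 1, 1], "linear": [[0, 0.004, 0], [0, 0.004, 0], [0, 0.004, 0]], "turn": [0, 0, 0]}}

```text
t: 4.85
eef_pos: [623.5, -142.2, 32.6]
tcp_rot: [-0.797, 1.57, -0.67]
ft_force: [1.0, -2.7, -1.4]
opening: 0.001
```

Request:
{"method": "carry_out", "body": {"grip": [1, 1, 1], "linear": [[0, 0.004, 0], [0, 0.004, 0], [0, 0.004, 0]], "turn": [0, 0, 0]}}

```text
t: 5.15
eef_pos: [622.7, -136.1, 32.6]
tcp_rot: [-0.178, 1.571, -0.051]
ft_force: [0.0, -1.6, -0.8]
opening: 0.007
```

Contact was at along ≈ 15 with about 2 N of sliding force. I expect the rollers to start at TCP along ≈ 177 and home at ≈ 195. Pushing 120 mm now, then re-checking.

Request:
{"method": "carry_out", "body": {"grip": [1, 1, 1, 1, 1], "linear": [[0, 0.012, 0], [0, 0.012, 0], [0, 0.012, 0], [0, 0.012, 0], [0, 0.012, 0]], "turn": [0, 0, 0, 0, 0]}}

```text
t: 5.65
eef_pos: [618.8, -105.8, 32.7]
tcp_rot: [0.794, 1.571, 0.921]
ft_force: [1.0, -1.6, -0.4]
opening: 0.003
```

Request:
{"method": "carry_out", "body": {"grip": [1, 1, 1, 1, 1], "linear": [[0, 0.012, 0], [0, 0.012, 0], [0, 0.012, 0], [0, 0.012, 0], [0, 0.012, 0]], "turn": [0, 0, 0, 0, 0]}}

```text
t: 6.15
eef_pos: [615.0, -76.1, 32.6]
tcp_rot: [0.593, 1.571, 0.72]
ft_force: [1.7, -1.6, -0.8]
opening: 0.003
```

Request:
{"method": "carry_out", "body": {"grip": [1, 1, 1, 1, 1], "linear": [[0, 0.012, 0], [0, 0.012, 0], [0, 0.012, 0], [0, 0.012, 0], [0, 0.012, 0]], "turn": [0, 0, 0, 0, 0]}}

```text
t: 6.65
eef_pos: [611.2, -46.4, 32.6]
tcp_rot: [0.803, 1.571, 0.929]
ft_force: [1.2, -0.6, -0.2]
opening: 0.005
```

Request:
{"method": "carry_out", "body": {"grip": [1, 1, 1, 1, 1], "linear": [[0, 0.012, 0], [0, 0.012, 0], [0, 0.012, 0], [0, 0.012, 0], [0, 0.012, 0]], "turn": [0, 0, 0, 0, 0]}}

```text
t: 7.15
eef_pos: [607.4, -16.7, 32.6]
tcp_rot: [0.97, 1.571, 1.097]
ft_force: [1.9, -1.7, -1.2]
opening: 0.005
```

```bash
python3 -c "
from h import *
import cv2
p,M=st()
a=cams.read_camera('top')
b=cams.read_camera('scene')
cv2.imwrite('pics/m1.png',np.vstack([cv2.resize(a[140:200,205:335],None,fx=5,fy=5,interpolation=cv2.INTER_CUBIC),cv2.resize(b[180:235,215:345],None,fx=5,fy=5,interpolation=cv2.INTER_CUBIC)]))"
```

```text
t 7.15 pos [607.4 -16.7  32.6] along 142.6 lat -1.0 yaw_y 97.26 tilt [-1.e+00  1.e-04  0.e+00] F along/lat/z -1.9 1.72 -1.1590794953183383 joints [-0.14  0.71  1.76  0.    0.67 -1.83]
```

View pics/m1.png

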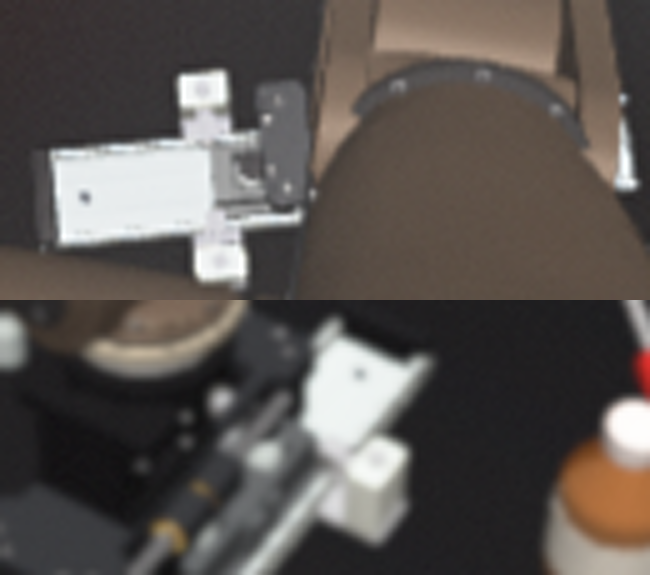

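The top crop shows the shuttle's front edge at crop (212,172), between the rollers (post centres x≈204 and 220). The front vial at (240,170) is still standing.

```bash
python3 -c "
from h import *
q=ray('top',205+212.5/5-.5,140+172/5-.5,42); print(q,(q-rear)@d,(q-rear)@n)"
```

```text
[597.21314826  99.75630515  42.        ] 259.437728740841 2.9053876285404563
```

Request:
{"method": "carry_out", "body": {"grip": [1, 1, 1, 1], "linear": [[0, 0.008, 0], [0, 0.008, 0], [0, 0.008, 0], [0, 0.008, 0]], "turn": [0, 0, 0, 0]}}

```text
t: 7.65
eef_pos: [605.5, -1.0, 32.6]
tcp_rot: [0.104, 1.571, 0.231]
ft_force: [1.0, -2.3, -0.8]
opening: 0.005
```

Request:
{"method": "carry_out", "body": {"grip": [1, 1, 1, 1], "linear": [[0, 0.006, 0], [0, 0.006, 0], [0, 0, 0], [0, 0, 0]], "turn": [0, 0, 0, 0]}}

```text
t: 8.05
eef_pos: [604.5, 4.9, 32.6]
tcp_rot: [2.359, 1.57, 2.485]
ft_force: [-1.0, -0.3, -0.2]
opening: 0.0
```

Two estimates put home at TCP along ≈ 197, roller contact at ≈ 180 and the jump at ≈ 191. TCP is now at about 164. Going on in small rows.

Request:
{"method": "carry_out", "body": {"grip": [1, 1, 1, 1, 1], "linear": [[0, 0.004, 0], [0, 0.004, 0], [0, 0.004, 0], [0, 0.004, 0], [0, 0.004, 0]], "turn": [0, 0, 0, 0, 0]}}

```text
t: 8.55
eef_pos: [603.4, 14.8, 32.6]
tcp_rot: [0.424, 1.571, 0.551]
ft_force: [0.0, -1.4, -0.4]
opening: 0.006
```

Request:
{"method": "carry_out", "body": {"grip": [1, 1], "linear": [[0, 0.004, 0], [0, 0.004, 0]], "turn": [0, 0]}}

```text
t: 8.75
eef_pos: [602.9, 18.8, 32.6]
tcp_rot: [0.52, 1.571, 0.647]
ft_force: [0.5, -0.8, -0.9]
opening: 0.009
```

Request:
{"method": "carry_out", "body": {"grip": [1, 1], "linear": [[0, 0.004, 0], [0, 0.004, 0]], "turn": [0, 0]}}

```text
t: 8.95
eef_pos: [602.7, 22.0, 32.7]
tcp_rot: [-0.927, 1.57, -0.8]
ft_force: [0.8, -12.1, -0.4]
opening: 0.003
```

Request:
{"method": "carry_out", "body": {"grip": [1, 1], "linear": [[0, 0.002, 0], [0, 0.002, 0]], "turn": [0, 0]}}

```text
t: 9.15
eef_pos: [602.6, 23.4, 32.8]
tcp_rot: [-1.012, 1.569, -0.885]
ft_force: [2.2, -13.0, -1.0]
opening: 0.005
```

Request:
{"method": "carry_out", "body": {"grip": [1, 1], "linear": [[0, 0.002, 0], [0, 0.002, 0]], "turn": [0, 0]}}

```text
t: 9.35
eef_pos: [602.4, 25.3, 32.8]
tcp_rot: [-0.966, 1.569, -0.839]
ft_force: [1.4, -12.9, -0.4]
opening: 0.004
```

The rollers took up at y ≈ 20.5, as predicted, with a 13 N push. The jump is due at y ≈ 31–32.

Request:
{"method": "carry_out", "body": {"grip": [1, 1, 1], "linear": [[0, 0.002, 0], [0, 0.002, 0], [0, 0.002, 0]], "turn": [0, 0, 0]}}

```text
t: 9.65
eef_pos: [601.8, 28.9, 32.7]
tcp_rot: [-0.801, 1.57, -0.674]
ft_force: [2.0, -6.1, -0.6]
opening: 0.009
```

Request:
{"method": "carry_out", "body": {"grip": [1], "linear": [[0, 0.002, 0]], "turn": [0]}}

```text
t: 9.75
eef_pos: [601.6, 30.2, 32.7]
tcp_rot: [-0.553, 1.57, -0.426]
ft_force: [1.3, -2.7, -0.7]
opening: 0.006
```

Request:
{"method": "carry_out", "body": {"grip": [1], "linear": [[0, 0.002, 0]], "turn": [0]}}

```text
t: 9.85
eef_pos: [601.3, 31.6, 32.6]
tcp_rot: [1.284, 1.571, 1.41]
ft_force: [0.6, 0.1, -0.5]
opening: 0.005
```

The force fell to zero at y ≈ 31, which is the jump. I'll back off and look.

Request:
{"method": "carry_out", "body": {"grip": [1, 1, 1, 1, 1], "linear": [[0, -0.02, 0], [0, -0.04, 0], [0, -0.06, 0], [-0.06, 0, 0], [-0.08, 0, 0]], "turn": [0, 0, 0, 0, 0]}}

```text
t: 10.35
eef_pos: [607.8, -29.2, 101.7]
tcp_rot: [2.792, 1.567, 2.918]
ft_force: [0.3, 0.6, 0.0]
opening: 0.007
```

Request:
{"method": "carry_out", "body": {"grip": [1, 1, 1, 1], "linear": [[-0.08, 0, 0], [-0.02, -0.08, -0.02], [0, -0.08, -0.04], [0, -0.06, -0.06]], "turn": [0, 0, 0, 0]}}

```text
t: 10.75
eef_pos: [563.3, -146.8, 153.1]
tcp_rot: [-0.404, 1.569, -0.276]
ft_force: [-0.0, -0.4, 0.1]
opening: 0.002
```

```bash
python3 -c "
from h import *
import cv2
p,M=st()
a=cams.read_camera('top')
cv2.imwrite('pics/m2.png',cv2.resize(a[145:205,205:335],None,fx=6,fy=6,interpolation=cv2.INTER_CUBIC))"
```

```text
t 10.75 pos [ 563.3 -146.8  153.1] along 18.8 lat -60.4 yaw_y 97.29 tilt [-1.0e+00 -7.0e-04  1.7e-03] F along/lat/z -0.35 -0.07 0.07955717134193702 joints [-0.37  0.52  1.75  0.    0.87 -2.07]
```

View pics/m2.png

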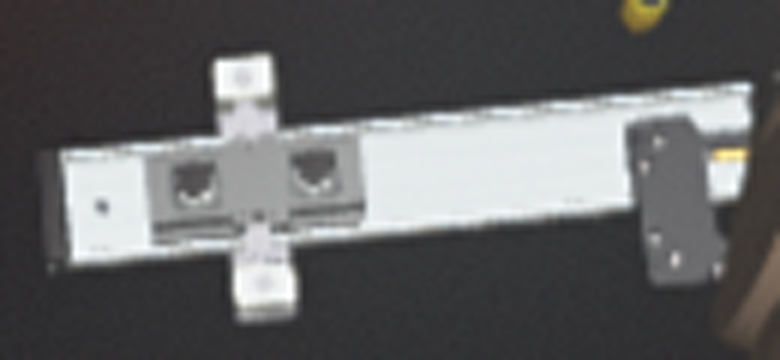

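The shuttle sits between the posts: vial caps at (195,184) and (317,172), body edges at x≈148 and 363, posts at (244,77) and (265,283).

```bash
python3 -c "
from h import *
def c(u,v,z):
    q=ray('top',205+(u+.5)/6-.5,145+(v+.5)/6-.5,z); return round((q-rear)@d,1),round((q-rear)@n,1)
for a in [(195,184,64),(317,172,64),(148,190,42),(363,174,42),(244,77,44),(265,283,44)]: print(a,c(*a))
p,M=st()
b=np.array([349.4,278.2,130])
print(M.T@(b-p)/500, pix('scene',[349.4,278.2,62]))"
```

```text
(195, 184, 64) (np.float64(289.0), np.float64(-2.0))
(317, 172, 64) (np.float64(228.8), np.float64(-2.1))
(148, 190, 42) (np.float64(313.2), np.float64(1.2))
(363, 174, 42) (np.float64(205.2), np.float64(-1.6))
(244, 77, 44) (np.float64(259.7), np.float64(53.5))
(265, 283, 44) (np.float64(259.6), np.float64(-51.8))
t 10.8 pos [ 559.4 -150.1  152.7] along 16.0 lat -64.7 yaw_y 97.16 tilt [-1.0e+00 -3.0e-04 -1.5e-03] F along/lat/z -4.16 0.04 0.4040281812352748 joints [-0.38  0.51  1.75 -0.    0.87 -2.07]
[ 0.04554914  0.90223138 -0.30987397] [244.9 128.7]
```

The shuttle's middle is at 259.0 by two measures and the stop at 259.6, so it is home. The button next, with a cross-check of its place in the initial scene picture.

Request:
{"method": "carry_out", "body": {"grip": [1, 1, 1, 1, 1], "linear": [[0, 0.075, -0.026], [0, 0.075, -0.026], [0, 0.075, -0.026], [0, 0.075, -0.026], [0, 0.075, -0.026]], "turn": [0, 0, 0, 0, 0]}}

```text
t: 11.3
eef_pos: [474.1, 34.0, 152.7]
tcp_rot: [1.946, 1.57, 2.072]
ft_force: [0.6, 0.3, 0.1]
opening: 0.007
```

Request:
{"method": "carry_out", "body": {"grip": [1, 1, 1, 1, 1], "linear": [[0, 0.075, -0.026], [0, 0.075, -0.026], [0, 0.075, -0.026], [0, 0.075, -0.026], [0, 0, 0]], "turn": [0, 0, 0, 0, 0]}}

```text
t: 11.8
eef_pos: [402.5, 177.8, 152.8]
tcp_rot: [2.546, 1.57, 2.676]
ft_force: [-0.7, 0.0, 0.8]
opening: 0.006
```

```bash
python3 -c "
from h import *
import cv2
p,M=st()
b=np.array([349.4,278.2,100])
print(M.T@(b-p)/500)
a=cv2.imread('pics/scene0.png')
x=cv2.resize(a[110:165,215:305],None,fx=8,fy=8,interpolation=cv2.INTER_CUBIC)
u,v=(pix('scene',[349.4,278.2,62])-[215,110]+.5)*8
cv2.drawMarker(x,(int(u),int(v)),(0,0,255),0,14)
cv2.imwrite('pics/b.png',x)"
```

```text
t 11.8 pos [402.5 177.8 152.8] along 360.3 lat -181.0 yaw_y 97.48 tilt [-1.e+00  5.e-04 -7.e-04] F along/lat/z 0.13 -0.72 0.835085457115713 joints [ 0.27  0.34  2.08  0.    0.72 -1.44]
[ 0.10571981  0.21286527 -0.07908597]
```

View pics/b.png

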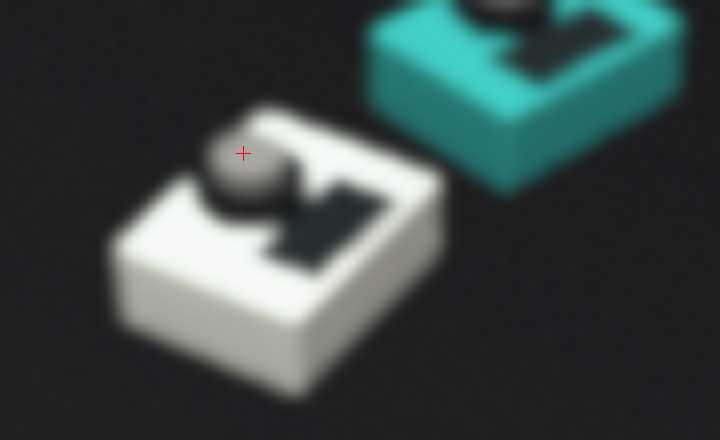

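The projected mark lies on the grey button of the white box, about 0.5 px from its centre. I move over it and descend to TCP z≈100, tip at 86.

Request:
{"method": "carry_out", "body": {"grip": [1, 1, 1, 1, 1], "linear": [[0, 0.071, -0.026], [0, 0.071, -0.026], [0, 0.071, -0.027], [0.05, 0, 0], [0.05, 0, 0]], "turn": [0, 0, 0, 0, 0]}}

```text
t: 12.3
eef_pos: [352.0, 276.5, 102.5]
tcp_rot: [0.45, 1.569, 0.579]
ft_force: [1.5, 0.7, -0.5]
opening: 0.006
```

Request:
{"method": "carry_out", "body": {"grip": [1, 1], "linear": [[0, 0, 0], [0, 0, 0]], "turn": [0, 0]}}

```text
t: 12.5
eef_pos: [352.2, 275.5, 102.9]
tcp_rot: [-2.823, 1.57, -2.697]
ft_force: [-0.2, -0.8, 0.4]
opening: 0.006
```

```bash
python3 -c "
from h import *
p,M=st()
print(M.T@(np.array([349.4,278.2,78])-p)/500)"
```

```text
t 12.5 pos [352.2 275.5 102.9] along 463.3 lat -219.2 yaw_y 97.22 tilt [-1.e+00 -3.e-04 -1.e-03] F along/lat/z -0.75 -0.34 0.3674889335631659 joints [ 0.52  0.44  2.11  0.    0.59 -1.18]
[ 0.04973521  0.00614405 -0.00488226]
```

Request:
{"method": "carry_out", "body": {"grip": [1, 1, 1], "linear": [[0.02, 0.006, -0.005], [0.026, 0, 0], [0, 0, 0]], "turn": [0, 0, 0]}}

```text
t: 12.8
eef_pos: [348.8, 278.3, 79.1]
tcp_rot: [-2.837, 1.57, -2.71]
ft_force: [0.7, -0.1, 0.1]
opening: 0.004
```

Request:
{"method": "carry_out", "body": {"grip": [1, 1, 1], "linear": [[0.006, 0, 0], [0.004, 0, 0], [0, 0, 0]], "turn": [0, 0, 0]}}

```text
t: 13.1
eef_pos: [349.3, 278.7, 74.9]
tcp_rot: [0.435, 1.57, 0.562]
ft_force: [0.6, 0.5, 1.6]
opening: 0.005
```

Request:
{"method": "carry_out", "body": {"grip": [1, 1], "linear": [[0.004, 0, 0], [0.004, 0, 0]], "turn": [0, 0]}}

```text
t: 13.3
eef_pos: [349.3, 278.7, 70.9]
tcp_rot: [0.396, 1.57, 0.523]
ft_force: [0.3, -0.5, 4.0]
opening: 0.012
```

Request:
{"method": "carry_out", "body": {"grip": [1, 1], "linear": [[0.002, 0, 0], [0, 0, 0]], "turn": [0, 0]}}

```text
t: 13.5
eef_pos: [349.3, 278.7, 70.2]
tcp_rot: [0.386, 1.57, 0.513]
ft_force: [-0.0, -1.2, 12.3]
opening: 0.007
```

Request:
{"method": "carry_out", "body": {"grip": [1, 1], "linear": [[0.002, 0, 0], [0, 0, 0]], "turn": [0, 0]}}

```text
t: 13.7
eef_pos: [349.4, 278.7, 69.9]
tcp_rot: [0.372, 1.569, 0.499]
ft_force: [-2.2, -3.4, 27.1]
opening: 0.005
```

The button is at its hard stop (force up to 27 N, travel about 6 mm). Releasing and moving clear.

Request:
{"method": "carry_out", "body": {"grip": [1, 1, 1, 1, 1], "linear": [[-0.02, 0, 0], [-0.06, 0, 0], [-0.08, 0, 0], [-0.08, 0, 0], [0, 0, 0]], "turn": [0, 0, 0, 0, 0]}}

```text
t: 14.2
eef_pos: [350.2, 279.4, 192.6]
tcp_rot: [0.422, 1.564, 0.549]
ft_force: [0.8, -0.6, 0.4]
opening: 0.011
```

Request:
{"method": "carry_out", "body": {"grip": [1, 1, 1], "linear": [[0, 0, 0], [0, 0, 0], [0, 0, 0]], "turn": [0, 0, 0]}}

```text
t: 14.5
eef_pos: [348.6, 278.3, 187.5]
tcp_rot: [-2.775, 1.568, -2.648]
ft_force: [1.1, 0.0, -1.1]
opening: 0.004
```

```bash
python3 -c "
from h import *
import cv2
p,M=st()
a=cams.read_camera('top');b=cams.read_camera('scene')
cv2.imwrite('pics/f.png',np.vstack([cv2.resize(a[145:200,205:335],None,fx=5,fy=5,interpolation=cv2.INTER_CUBIC),cv2.resize(b[95:245,150:345],(650,300),interpolation=cv2.INTER_CUBIC)]))"
```

```text
t 14.5 pos [348.6 278.3 187.5] along 466.6 lat -222.5 yaw_y 97.26 tilt [-1.0e+00 -9.0e-04 -2.2e-03] F along/lat/z -0.11 1.1 -1.0949650813782053 joints [ 0.53  0.3   2.03  0.    0.82 -1.17]
```

View pics/f.png

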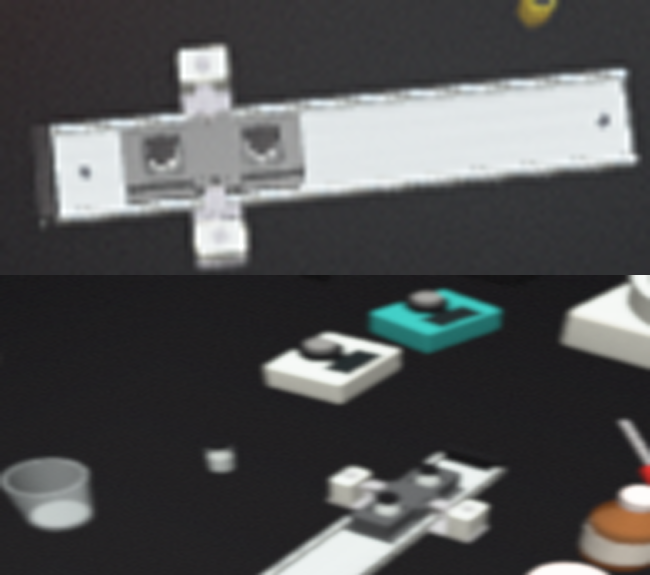

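The final picture shows the shuttle home between the posts (middle at crop (213,155)) with both vials standing at (162,150) and (263,142). The button is up at (320,348), the beaker and spare vial stand where they did, and the arm is clear.

```bash
python3 -c "
from cell import env
print(env.job_done())"
```

```text
the job is handed in; nothing more can be done
None
```

I pushed the shuttle along the track until it clicked in between the rollers, then pressed the button and let go. The job is handed in at about 14.5 s of robot time; no verdict is reported.

- **Shuttle:** The push rose to about 13 N at the rollers and fell to zero as the shuttle jumped ahead. The picture taken after I backed off puts its middle about 0.6 mm short of the stop centre. That is within the 3.5 mm allowed, though the camera calibration is only good to about 2 mm.
- **Button:** I pressed the grey button on the white box to its hard stop, about 6 mm of travel and up to 27 N. I then raised the tool about 118 mm, and the last picture shows the button up.
- **Surroundings:** Both vials stand in their pockets, and the arm was clear of everything at hand-in. The beaker and spare vial look undisturbed in the last picture. The tip box, white jar and rack were mostly or wholly out of that frame, and I did not measure any bystander again.

No check failed. The only disagreement was about 2 mm between two estimates of how far the finger trailed the shuttle's middle, and the force rise at the rollers came where predicted.

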